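# Run the loaded marking slide home and close its mask flap

### The job

Two identical marking fixtures stand on the laser desk, each with its slide pulled part of the way out and its slotted steel mask flap standing open. With the fingertips, push the slide that carries the foam strip of cutters fully home against its stop, then push that fixture's flap over and press it fully down flat above the strip. Leave the strip seated in its nest and the empty fixture as it is, do not disturb the end mill, the loose cutter and the tape measure, and finish with the robot clear.

Things in the scene. Friction and masses are not known exactly. Their poses are not given: they have to be found in the camera images.
- loaded: Fixed fixture that carries the strip. Dark base x -85..115, y -52..52 mm, 10 high; rails 24 high at y=+-45; at the +x end a stop block 36 high and two hinge posts 73 high at y=+-44. Origin: on the desk. Its level +x is the way the slide is pushed home, z up. All but the open flap is under 76 mm high. The two fixtures look alike and may swap places; heights are above the desk top.
- loaded_slide (a joint): Loaded slide's distance from home, m: 0 = fully home on its stop, 0.065 = fully out (to the fixture's -x). Starts between 0.03 and 0.06. About 2 N of friction; stays where it is left.
- loaded_push (a point): Centre of the outer (-x) face of the loaded slide's upright aluminium end plate, where it is pushed, 50 mm above the desk; moves with the slide. Plate: 76 mm wide (y), 8 thick, from 12 to 75 mm above the desk. With the slide home this point is at x=-19, y=0 mm of the fixture frame. The laser's beam and head hang beyond the fixtures, from world x = 0.54 m on, 0.28 m above the desk: keep wrists clear.
- loaded_flap (a joint): Flap angle, rad, about its level hinge: 0 = shut, lying flat and level on its stop, pointing from the hinge to the fixture's -x; 1.57 = upright; it opens to 2.1, leaning to the fixture's +x. Starts between 1.65 and 1.9. Stiff hinge: it stays at any angle and takes about 0.6 N at the free edge to move, so it must be pushed all the way down. It does not itself block the slide.
- loaded_edge (a point): Middle of the flap's free edge, 98 mm from the hinge axis; turns with the flap. The flap is a steel plate 74 mm wide and 4 mm thick with four cross slots of about 50 x 11 mm; a fingertip does not enter them.
- loaded_hinge (a point): Middle of the flap's hinge axis (along the fixture's y), 66 mm above the desk, at x=+106, y=0 mm of the fixture frame. Fixed.
- strip: Yellow foam strip 90 x 22 x 39 mm with four green capped cutters standing in it, sitting in the nest of the loaded slide, lengthwise along the slide; it rides with the slide and can only be lifted straight up out of the nest, which must not happen. Origin: centre of its underside, 22 mm above the desk; top at 61 mm.
- strip_lift (a joint): How far the foam strip is lifted out of its nest, m: 0 = seated. Must stay seated.
- empty: Empty fixture: the same as the loaded one but with nothing in its nest; same frame. To be left as it is.
- empty_push (a point): The same point on the empty fixture's slide as loaded_push; must stay where it is.
- empty_edge (a point): The same point on the empty fixture's flap as loaded_edge; must stay where it is.
- end_mill: Loose bare steel end mill, 61 x 8 x 8 mm, lying on the desk behind the left fixture as the robot sees it; origin: centre of its underside. Bystander.
- cutter: Loose small cutter in a green clip, 49 x 18 x 13 mm, lying behind the right fixture, on the 4 mm thick drilled plate that covers the right part of the desk; origin: centre of its underside. Bystander.
- tape: Loose black and orange tape measure, 64 x 132 x 35 mm, lying at the back left, behind the left fixture; origin: centre of its underside. Bystander.

How it is judged:
On the way, in this order (a step that is already met when the one before it is completed fails the run):
1. the loaded slide is home while its flap is still open (value of joint loaded_slide below 0.003 m and value of joint loaded_flap above 0.8 rad), for 0.1 s.
2. the flap is fully down over the home slide (value of joint loaded_slide below 0.003 m and value of joint loaded_flap below 0.12 rad), for 0.2 s.
At the end, for the whole second after the job is handed in: Loaded slide within 3 mm of home, its flap within 0.12 rad of shut, the strip seated within 4 mm; the empty fixture's slide within 10 mm and its flap edge within 20 mm of their starts; end mill, cutter and tape measure within 30 mm of theirs (all of step 2 and distance of empty_push from where it was at the start of the episode below 0.01 m and distance of empty_edge from where it was at the start of the episode below 0.02 m and distance of each of end_mill, cutter, tape from where it was at the start of the episode below 0.03 m and value of joint strip_lift below 0.004 m); the robot touches nothing.
It fails at once if the loaded fixture's flap is pushed over before the slide is home (value of joint loaded_flap below 0.8 rad and value of joint loaded_slide above 0.006 m).
It fails at once if the empty fixture's slide or flap is moved (distance of empty_push from where it was at the start of the episode above 0.01 m or distance of empty_edge from where it was at the start of the episode above 0.02 m).
It fails at once if a bystander is shoved, lifted or carried (distance of any of end_mill, cutter, tape from where it was at the start of the episode above 0.03 m or height (world z) of any of end_mill, cutter, tape above 0.02 m).
It fails at once if the foam strip is lifted out of its nest (value of joint strip_lift above 0.008 m).
It also fails if it takes over 56 s, if anything falls off the work surface, if the arm or the gripper's body presses on something with over 40 N, if the wrist force passes 120 N, or if a joint passes its speed limit or range.

### The arm

A 6-joint arm with a two-finger parallel gripper is mounted at the origin on a cart in front of the work surface, level with it; the furniture and walls round the work are solid. World frame = base frame: x ahead of the robot, y to its left, z up, the work surface at z = 0. Lengths are in m, angles in rad, forces in N, time in s.
With the tool pointing down it reaches from about 0.325 to 0.9 m from the base axis. Payload 6.1 kg.
Tool frame: the origin (TCP) lies on the centre line of the jaws, within the pads' length; the fingertips stand 25 mm ahead of it and the grasp point (between the pads) lies 6 mm ahead of it; z points along the fingers, y is the line along which they close (so a half turn about z gives the same grasp; the last joint's range is limited). The gripper opens to 87 mm and grips with 3 to 60 N. Pads are 19 mm wide; open, the fingers measure 117 mm over their backs; the gripper's body (75 mm by 190 mm) begins 51 mm behind the grasp point.
Start: joints at [-1.452, 0.22, 1.526, -0, 1.395, -0.126], TCP at [0.151, -0.606, 0.225] pointing down, gripper open.
Joint ranges: [-2.98, 2.98], [-0.91, 2.08], [0.09, 2.57], [-1.24, 4.39], [0.2, 2.65], [-2.68, 2.68]. Speed limits (rad/s): [2.57, 2.57, 3.01, 3.14, 3.14, 3.14].

### API

Orientations are given as a unit quaternion [x, y, z, w].
In Python, from cell import state, read_camera, close_job, find_in, pinpoint gives the robot as it stands.
- The arm moves only by the tool carry_out, never from a script. Its arguments are lists of equal length, an entry for each row: "grip": the closure, from 0 (fully open) to 1 (shut); "xyz": the shift along the tool's x, y, z normalised to -1 to 1, where 1 is 150 mm, a list of three; "turn": the turn, a rotation vector about the tool's x, y, z normalised to -1 to 1, where 1 is pi/2 rad, a list of three. A call has 1 to 20 rows; each row shifts and turns the commanded pose from where the row before left it, along the tool's axes as they then stand; what a row does not reach is not made up. A row lasts 1/8 s, in which the tool goes at most 62.5 mm and 10.7 degrees, less where a joint would pass 70% of its speed; a pose out of reach is approached as far as the arm can. A call with a number of a shift or a turn outside -1 to 1 is refused whole. A call with a gripper value outside its range is refused whole. The fingers move at their own pace and stop on an object; the grip force is fixed at half the most. Time passes only in rows, so rows that do not move let the fingers close. It gives the time, the measured TCP pose, the force, the opening and the grip force at its end, in the units of the state.
- state(): the state, without advancing time (a new reading comes with each control period).
- read_camera(name): name is "scene" or "top" or "wrist"; returns a dict with "img" (480x640x3 uint8, red, green, blue), "z_map" (480x640 float32, m along the optical axis (not along the pixel's ray), 0 where there is no reading), "vfov" (degrees; the focal length in pixels is half the picture's height over the tangent of half this angle, whatever the lens; pixels are square), "cx", "cy" (the principal point, pixels), "xyz" and "rotation" of the camera in the world. Camera axes: x right, y up, looking along -z (the intrinsics and any distortion apply to the point x, -y, -z); pixel columns grow to the right and rows downward; lengths in m; the calibration is good to about 2 mm. A picture is of the moment at which its call begins.
- close_job(): hands the job in; it is judged then, once.
Trained networks look in the newest picture that a camera, given by its name, has taken for a name from the list of things; names that differ only in an ending like _2 or _b are one class to them, and where a whole thing is asked for, a point or a joint stands for the part that bears it (a point fixed in the world has none). Each returns a list of dicts, best first, with "conf" (0 to 1); they miss things now and then, are a little off and sometimes report something else, mostly with a low value. They report only what shows in the picture. A call takes as long as a camera call.
- find_in(camera, target): "box" ([centre column, centre row, width, height] in pixels, round what is visible of it).
- pinpoint(camera, target): "centre" ([column, row] in pixels: a listed point, or the origin of a listed thing).
The state is a dict: "clock": time; "q": joint angles; "qd": joint speeds; "joint_torque": joint torques, N m; "tool_pos": TCP position; "tool_rot": TCP orientation; "ft_force": force on the tool from outside, world axes, zero at the start; "torque": the same for the moment, N m; "opening": finger opening in m; "gripper_force": force on a finger pad.
Only numpy, scipy, OpenCV 4.12 (cv2) and the standard library are available. Lean on these libraries where they do the work, as an engineer would, in place of code of your own. Each camera call takes 0.05 s, during which the arm holds its last target. There are 200 camera calls.

## Working session

There is one attempt and no reset: what is moved stays moved. The work goes in short steps, Python scripts to look and compute and a tool call to move; the robot and the scene stay as the last step left them, time stands still between calls to the robot, and variables do not carry over. Pictures are saved under pics/ and viewed, at most 10 in all, crops included, and the job is handed in when it is done.

Besides the shell and the picture viewer there is one more tool, called as name(argument=value, ...) on one line, values as JSON. carry_out: Moves the arm, as the interface text tells. Its arguments: {"type":"object","properties":{"grip":{"type":"array","items":{"type":"number"}},"xyz":{"type":"array","items":{"type":"array","items":{"type":"number"}}},"turn":{"type":"array","items":{"type":"array","items":{"type":"number"}}}},"required":["grip","xyz","turn"]}

```bash
mkdir -p pics; cat > h.py <<'E'
import numpy as np, cv2
from cell import *
def px2w(c,u,v,z=None,plane=None):
    f=240/np.tan(np.radians(c["vfov"])/2)
    d=np.array([(u-c["cx"])/f,-(v-c["cy"])/f,-1.0])
    R=np.array(c["rotation"]);
    if R.shape!=(3,3):
        from scipy.spatial.transform import Rotation as Ro; R=Ro.from_quat(R).as_matrix()
    p=np.array(c["xyz"]); dw=R@d
    if plane is not None: return p+dw*(plane-p[2])/dw[2]
    if z is None:
        a=c["z_map"][int(v)-1:int(v)+2,int(u)-1:int(u)+2]; a=a[a>0]; z=np.median(a) if a.size else 0
    return p+dw*z
E
python3 - <<'E'
from h import *
s=state();print(s["clock"],s["tool_pos"],s["tool_rot"])
for n in("scene","top"):
    c=read_camera(n);cv2.imwrite(f"pics/{n}0.png",c["img"][:,:,::-1]);print(n,c["xyz"],c["rotation"],c["vfov"],c["cx"],c["cy"],{k:v for k,v in c.items() if k not in("img","z_map")}.keys())
    for t in("loaded","empty","strip","loaded_push","loaded_edge","loaded_hinge","empty_push","empty_edge","end_mill","cutter","tape"):
        r=pinpoint(n,t)[:2]
        for q in r:
            u,v=q["centre"];print(t,round(q["conf"],2),np.round(q["centre"]),np.round(px2w(c,u,v),3))
E
```

```text
0.0 [ 0.15139743 -0.60575512  0.22353325] [ 9.92519806e-01  1.22079908e-01  3.73234082e-06 -9.64887735e-04]
scene [-0.64985996 -0.46954145  0.61485598] [ 0.46450675 -0.2870406  -0.44199671  0.71167414] 43.496002032719254 316.76625229253665 235.7377374458617 dict_keys(['vfov', 'cx', 'cy', 'xyz', 'rotation'])
empty 0.88 [398. 286.] [ 0.402 -0.132  0.02 ]
loaded_hinge 0.71 [272. 238.] [0.409 0.169 0.067]
empty_push 0.87 [365. 260.] [ 0.407 -0.057  0.062]
empty_edge 0.85 [464. 226.] [ 0.674 -0.2    0.062]
end_mill 0.51 [296. 237.] [ 0.57   0.195 -0.   ]
end_mill 0.5 [368. 262.] [ 0.422 -0.058  0.05 ]
cutter 0.46 [444. 268.] [ 0.56  -0.187  0.002]
top [0.33366477 0.07571071 1.22213821] [ 0.04378985 -0.04560824 -0.70123391  0.71012206] 45.488393159795315 325.10553818319585 238.44362721347383 dict_keys(['vfov', 'cx', 'cy', 'xyz', 'rotation'])
loaded 0.92 [228. 271.] [0.412 0.271 0.053]
loaded 0.36 [235. 273.] [0.409 0.256 0.06 ]
empty 0.94 [415. 264.] [ 0.435 -0.117  0.022]
empty 0.37 [446. 211.] [ 0.551 -0.186  0.004]
strip 0.96 [233. 270.] [0.414 0.26  0.06 ]
loaded_push 0.96 [198. 267.] [0.419 0.329 0.073]
loaded_edge 0.81 [278. 273.] [0.405 0.163 0.12 ]
loaded_hinge 0.62 [279. 271.] [0.409 0.163 0.117]
empty_push 0.62 [384. 259.] [ 0.444 -0.053  0.012]
empty_edge 0.56 [499. 259.] [ 0.435 -0.251  0.157]
end_mill 0.51 [272. 208.] [0.553 0.19  0.007]
cutter 0.39 [446. 214.] [ 0.542 -0.183  0.015]
tape 0.9 [184. 206.] [0.55  0.371 0.034]
```

View pics/scene0.png

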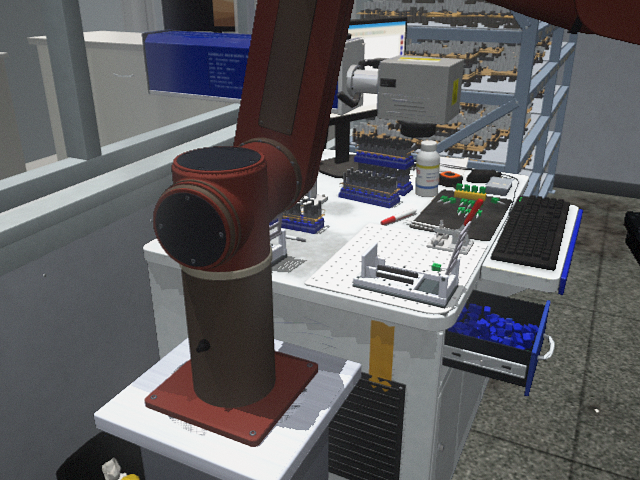

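View pics/top0.png

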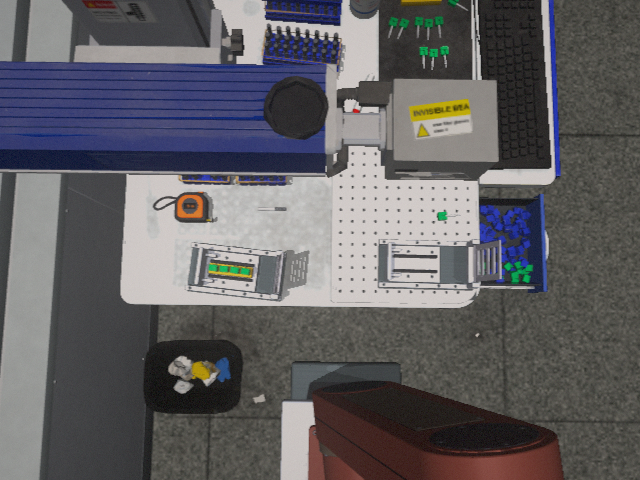

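Loaded fixture is the left one (top image, base ≈(190-285, 243-298)), yellow strip at (233,270), end plate at (198,267), pushing direction toward image right (world −y). The end mill is at (272,208), tape at (190,207). Now fitting the fixture frame from depth.

```bash
python3 - <<'E'
from h import *
c=read_camera("top")
f=240/np.tan(np.radians(c["vfov"])/2)
from scipy.spatial.transform import Rotation as Ro
R=Ro.from_quat(c["rotation"]).as_matrix() if len(np.shape(c["rotation"]))==1 else np.array(c["rotation"])
v,u=np.mgrid[230:310,170:330];z=c["z_map"][v,u]
P=(np.stack([(u-c["cx"])/f*z,-(v-c["cy"])/f*z,-z],-1)@R.T+c["xyz"])
P=P[z>0]
print("desk z",np.median(P[np.abs(P[:,2])<.01,2]))
m=(P[:,2]>.006)&(P[:,2]<.076)
r=cv2.minAreaRect((P[m,:2]*1000).astype(np.float32));print(r)
box=cv2.boxPoints(r)/1000;print(box.round(3))
# long axis
e=[box[1]-box[0],box[2]-box[1]];a=max(e,key=np.linalg.norm);a=a/np.linalg.norm(a)
if a[1]>0:a=-a
ctr=np.array(r[0])/1000;o=ctr-a*.015
n=np.array([-a[1],a[0]])
print("axis",a,"yaw",np.degrees(np.arctan2(a[1],a[0])),"origin",o)
L=np.c_[(P[:,:2]-o)@a,(P[:,:2]-o)@n,P[:,2]]
for nm,s in(("plate",(L[:,2]>.066)&(L[:,2]<.082)&(L[:,0]<.03)),("flap",(L[:,2]>.085)),("posts",(L[:,2]>.067)&(L[:,2]<.078)&(L[:,0]>.08)),("strip",(L[:,2]>.054)&(L[:,2]<.066)&(abs(L[:,1])<.02)),("all",(L[:,2]>.006)&(L[:,2]<.076))):
    if s.any():print(nm,s.sum(),np.percentile(L[s],[2,50,98],axis=0).round(3).tolist())
s=L[:,2]>.085
if s.any():
    q=np.polyfit(L[s,2],L[s,0],1);print("flap ang",np.pi/2+np.arctan(q[0]),q)
c=cv2.resize(c["img"][225:315,170:330,::-1],None,fx=5,fy=5,interpolation=cv2.INTER_CUBIC);cv2.imwrite("pics/crop1.png",c)
E
```

```text
desk z 0.0003433300293538277
((423.8644714355469, 230.83868408203125), (158.26226806640625, 333.77178955078125), 0.13454528152942657)
[[0.344 0.398]
 [0.345 0.064]
 [0.503 0.064]
 [0.503 0.398]]
axis [ 0.00234823 -0.99999726] yaw -89.865456 origin [0.42382925 0.24583864]
plate 180 [[-0.087, -0.037, 0.066], [-0.08, -0.003, 0.074], [-0.074, 0.034, 0.08]]
flap 172 [[0.076, -0.054, 0.094], [0.087, -0.02, 0.16], [0.094, 0.016, 0.166]]
posts 13 [[0.081, 0.024, 0.068], [0.084, 0.027, 0.072], [0.088, 0.032, 0.077]]
strip 245 [[-0.078, -0.017, 0.055], [-0.028, -0.007, 0.06], [0.018, 0.014, 0.065]]
all 4411 [[-0.11, -0.062, 0.007], [-0.014, -0.011, 0.023], [0.084, 0.044, 0.073]]
flap ang 1.7406476147664138 [0.17150373 0.06147526]
```

View pics/crop1.png

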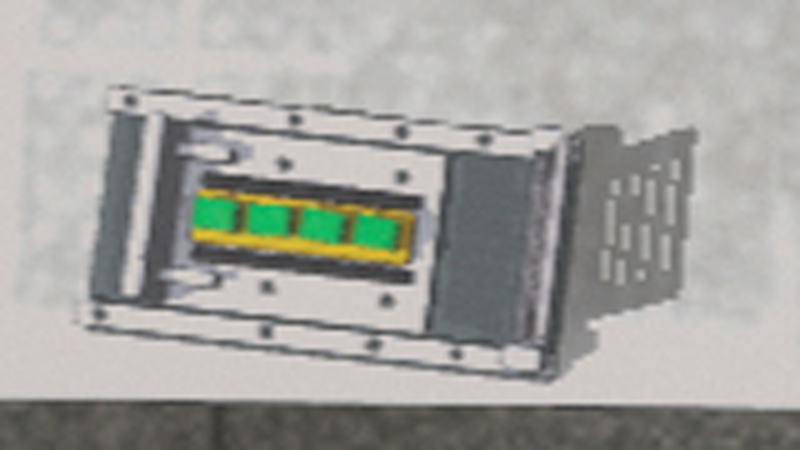

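Crop shows the fixture tilted about 5° clockwise in the image, plate at crop (140,205), hinge at ≈(560,255), flap standing open to the right. Outliers spoiled the rectangle; refitting with noise removed.

```bash
python3 - <<'E'
from h import *
from scipy.optimize import minimize
c=read_camera("top")
f=240/np.tan(np.radians(c["vfov"])/2)
from scipy.spatial.transform import Rotation as Ro
R=Ro.from_quat(c["rotation"]).as_matrix()
v,u=np.mgrid[230:310,170:330];z=c["z_map"][v,u]
P=(np.stack([(u-c["cx"])/f*z,-(v-c["cy"])/f*z,-z],-1)@R.T+c["xyz"])
H=P[...,2]
m=((H>.006)&(H<.079)&(z>0)).astype(np.uint8)
m=cv2.morphologyEx(m,cv2.MORPH_OPEN,np.ones((3,3)))
k,l,st,_=cv2.connectedComponentsWithStats(m);b=1+np.argmax(st[1:,4]);m=l==b
Q=P[m]
r=cv2.minAreaRect((Q[:,:2]*1000).astype(np.float32));print("rect",r)
def frame(p):
    o=np.array(p[:2]);a=np.array([np.cos(p[2]),np.sin(p[2])]);n=np.array([-a[1],a[0]]);return o,a,n
# 2% rect fit: IoU-like cost, points in rect vs area pts outside
A=P[z>0];inm=m[z>0]
def cost(p):
    o,a,n=frame(p);x=(A[:,:2]-o)@a-.015;y=(A[:,:2]-o)@n
    d=np.maximum(abs(x)-.1,abs(y)-.052);s=1/(1+np.exp(np.clip(d/.0015,-50,50)))
    return np.mean((s-inm)**2)
best=min((minimize(cost,[.42,.25,np.radians(t)],method="Nelder-Mead",options=dict(xatol=1e-5,fatol=1e-9,maxiter=2000,initial_simplex=np.array([[.42,.25,np.radians(t)],[.43,.25,np.radians(t)],[.42,.26,np.radians(t)],[.42,.25,np.radians(t+4)]]))) for t in(-90,-95,-100)),key=lambda r:r.fun)
print(best.fun,best.x[:2],np.degrees(best.x[2]))
o,a,n=frame(best.x)
L=np.c_[(A[:,:2]-o)@a,(A[:,:2]-o)@n,A[:,2]]
s=(L[:,2]>.069)&(L[:,2]<.08)&(L[:,0]<-.03);
print("plate",s.sum(),np.percentile(L[s],[3,50,97],axis=0).round(3).tolist(),"tilt deg",np.degrees(np.polyfit(L[s,1],L[s,0],1)[0]))
s=(L[:,2]>.09)
print("flap",s.sum(),np.percentile(L[s],[3,50,97],axis=0).round(3).tolist())
q=np.polyfit(L[s,2],L[s,0],1);print("flap ang",np.pi/2+np.arctan(q[0]),np.polyval(q,.066))
s=(L[:,2]>.063)&(L[:,2]<.08)&(L[:,0]>.09);print("posts",s.sum(),np.percentile(L[s],[3,50,97],axis=0).round(3).tolist())
hsv=cv2.cvtColor(c["img"][230:310,170:330],cv2.COLOR_RGB2HSV);s=((hsv[...,0]>18)&(hsv[...,0]<80)&(hsv[...,1]>120))[z>0]
print("strip",np.percentile(L[s],[3,50,97],axis=0).round(3).tolist())
print("push w",o+a*np.median(L[(L[:,2]>.069)&(L[:,2]<.08)&(L[:,0]<-.03),0]-.004),"hinge w",o+.106*a,"home push",o-.019*a)
E
```

```text
rect ((415.3103332519531, 260.1543273925781), (200.35342407226562, 104.01895904541016), 84.3482437133789)
0.016708109654726754 [0.41712025 0.27859721] -95.46051502609708
plate 159 [[-0.053, -0.035, 0.07], [-0.048, 0.001, 0.075], [-0.044, 0.035, 0.079]] tilt deg -0.003203672385310661
flap 169 [[0.112, -0.036, 0.096], [0.121, -0.001, 0.16], [0.125, 0.033, 0.166]]
flap ang 1.7409877715887174 0.10625810211205827
posts 134 [[0.103, -0.049, 0.065], [0.108, -0.005, 0.071], [0.116, 0.047, 0.078]]
strip [[-0.03, -0.01, 0.037], [0.013, -0.001, 0.045], [0.052, 0.01, 0.064]]
push w [0.42205451 0.33021427] hinge w [0.40703332 0.17307824] home push [0.41892829 0.29751099]
```

carry_out(grip=[1, 1, 1, 1, 1, 1, 1, 1, 1, 1, 1, 1, 1, 1, 1, 1], xyz=[[0, 0, 0], [0, 0, 0], [0, 0, 0], [0, 0, 0], [0, 0, 0], [0, 0, 0], [0, 0, 0], [0.312, 0.145, -0.03], [0.312, 0.145, -0.03], [0.312, 0.145, -0.03], [0.312, 0.145, -0.03], [0.312, 0.145, -0.03], [0.312, 0.145, -0.03], [0.312, 0.145, -0.03], [0.312, 0.145, -0.03], [0, 0, 0]], turn=[[0, 0, -0.112], [0, 0, -0.112], [0, 0, -0.112], [0, 0, -0.112], [0, 0, -0.112], [0, 0, -0.112], [0, 0, -0.112], [0, 0, 0], [0, 0, 0], [0, 0, 0], [0, 0, 0], [0, 0, 0], [0, 0, 0], [0, 0, 0], [0, 0, 0], [0, 0, 0]])

```text
clock: 3.3
tool_pos: [0.3615, -0.2477, 0.2614]
tool_rot: [0.738, 0.675, 0.0, 0.001]
ft_force: [-0.3, -0.1, -0.3]
opening: 0.0001
gripper_force: 0.0
```

carry_out(grip=[1, 1, 1, 1, 1, 1, 1, 1, 1, 1, 1, 1, 1, 1], xyz=[[0.332, -0.03, 0], [0.332, -0.03, 0], [0.332, -0.03, 0], [0.332, -0.03, 0], [0.332, -0.03, 0], [0.332, -0.03, 0], [0.332, -0.03, 0], [0.315, 0.044, 0], [0.315, 0.044, 0], [0.315, 0.044, 0], [0.315, 0.044, 0], [0.315, 0.044, 0], [0.315, 0.044, 0], [0, 0, 0]], turn=[[0, 0, 0], [0, 0, 0], [0, 0, 0], [0, 0, 0], [0, 0, 0], [0, 0, 0], [0, 0, 0], [0, 0, 0], [0, 0, 0], [0, 0, 0], [0, 0, 0], [0, 0, 0], [0, 0, 0], [0, 0, 0]])

```text
clock: 5.05
tool_pos: [0.4286, 0.3798, 0.2593]
tool_rot: [0.739, 0.674, -0.001, -0.0]
ft_force: [-0.7, -0.3, -0.3]
opening: 0.0005
gripper_force: 0.0
```

carry_out(grip=[1, 1, 1, 1, 1, 1, 1, 1, 1, 1, 1, 1, 1, 1], xyz=[[0, 0, 0.307], [0, 0, 0.307], [0, 0, 0.307], [0, 0, 0.307], [0, 0, 0], [-0.06, 0, 0], [-0.06, 0, 0], [-0.06, 0, 0], [-0.06, 0, 0], [-0.033, 0, 0], [-0.033, 0, 0], [-0.033, 0, 0], [-0.033, 0, 0], [0, 0, 0]], turn=[[0, 0, 0], [0, 0, 0], [0, 0, 0], [0, 0, 0], [0, 0, 0], [0, 0, 0], [0, 0, 0], [0, 0, 0], [0, 0, 0], [0, 0, 0], [0, 0, 0], [0, 0, 0], [0, 0, 0], [0, 0, 0]])

```text
clock: 6.8
tool_pos: [0.4229, 0.3228, 0.0771]
tool_rot: [0.74, 0.673, 0.0, 0.0]
ft_force: [0.0, 0.0, 5.7]
opening: 0.001
gripper_force: 2.9
```

```bash
python3 - <<'E'
from h import *
s=state();print(s["ft_force"],s["torque"],s["tool_pos"])
c=read_camera("wrist");a=c["img"]
t=read_camera("top");b=cv2.resize(t["img"][190:315,170:330],(614,480))
for n in("loaded_push","strip"):
  for cam in("top","wrist"):print(n,cam,pinpoint(cam,n)[:1])
cv2.imwrite("pics/w2.png",cv2.resize(np.hstack([a,b]),(800,306))[:,:,::-1])
E
```

```text
[0.01157158 0.02002648 5.68360251] [0.03441854 0.04563067 0.01088485] [0.42286303 0.32281655 0.07708391]
loaded_push top [{'centre': [205.9, 271.1], 'conf': 0.91}]
loaded_push wrist [{'centre': [323.5, 299.7], 'conf': 0.68}]
strip top [{'centre': [239.9, 269.7], 'conf': 0.78}]
strip wrist [{'centre': [323.0, 296.3], 'conf': 0.69}]
```

View pics/w2.png

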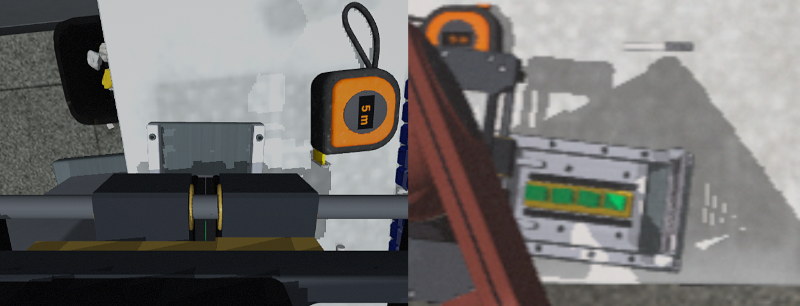

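The slide has moved ~15 mm in (strip now at top pixel (240,270)), with the fingers behind the plate. Continuing gently.

carry_out(grip=[1, 1, 1, 1], xyz=[[-0.02, 0, -0.01], [-0.02, 0, -0.01], [-0.02, 0, 0], [0, 0, 0]], turn=[[0, 0, 0], [0, 0, 0], [0, 0, 0], [0, 0, 0]])

```text
clock: 7.6
tool_pos: [0.4213, 0.3134, 0.079]
tool_rot: [0.74, 0.673, -0.001, -0.0]
ft_force: [-0.5, 0.0, -0.2]
opening: 0.0004
gripper_force: 0.0
```

carry_out(grip=[1, 1, 1, 1, 1], xyz=[[-0.02, 0, 0], [-0.014, 0, 0], [-0.013, 0, 0], [-0.013, 0, 0], [0, 0, 0]], turn=[[0, 0, 0], [0, 0, 0], [0, 0, 0], [0, 0, 0], [0, 0, 0]])

```text
clock: 8.22
tool_pos: [0.4207, 0.3049, 0.0794]
tool_rot: [0.74, 0.673, -0.0, -0.0]
ft_force: [0.6, 0.2, -0.0]
opening: 0.0008
gripper_force: 0.0
```

carry_out(grip=[1, 1, 1, 1, 1], xyz=[[-0.013, 0, 0], [-0.013, 0, 0], [-0.013, 0, 0], [-0.013, 0, 0], [0, 0, 0]], turn=[[0, 0, 0], [0, 0, 0], [0, 0, 0], [0, 0, 0], [0, 0, 0]])

```text
clock: 8.85
tool_pos: [0.42, 0.2971, 0.0794]
tool_rot: [0.74, 0.673, -0.0, 0.0]
ft_force: [0.5, 0.3, 0.5]
opening: 0.0001
gripper_force: 0.0
```

```bash
python3 - <<'E'
from h import *
s=state();print(s["ft_force"],s["tool_pos"])
t=read_camera("top");im=t["img"]
o=np.array([.41712,.2786]);an=np.radians(-95.46);a=np.array([np.cos(an),np.sin(an)])
hsv=cv2.cvtColor(im,cv2.COLOR_RGB2HSV);m=(hsv[...,0]>18)&(hsv[...,0]<80)&(hsv[...,1]>120);m[:240]=0;m[305:]=0;m[:,:170]=0;m[:,330:]=0
vs,us=np.nonzero(m);x=[(px2w(t,u,v)[:2]-o)@a for u,v in zip(us,vs)];print("strip x",np.percentile(x,[3,50,97]))
cv2.imwrite("pics/t3.png",cv2.resize(np.hstack([im[190:315,170:330],]),(640,500))[:,:,::-1])
E
```

```text
[0.5478433  0.3061442  0.45423315] [0.42001763 0.29709153 0.07943561]
strip x [0.00401463 0.03854946 0.07212758]
```

View pics/t3.png

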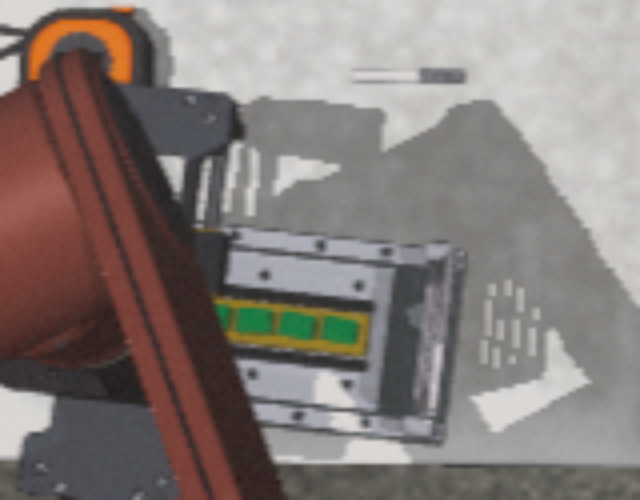

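The strip only advanced ~20 mm while the TCP went well past where the plate should be; checking more exactly with before/after matching and the wrist view.

```bash
python3 - <<'E'
from h import *
from scipy.spatial.transform import Rotation as Ro
t=read_camera("top");im=t["img"];im0=cv2.imread("pics/top0.png")[:,:,::-1]
def proj(c,p):
    f=240/np.tan(np.radians(c["vfov"])/2);q=Ro.from_quat(c["rotation"]).as_matrix().T@(np.array(p)-c["xyz"]);return c["cx"]+f*q[0]/-q[2],c["cy"]-f*q[1]/-q[2]
s=state();p=np.array(s["tool_pos"]);print("tip px top",proj(t,p-[0,0,.025]))
g0=cv2.resize(im0,None,fx=4,fy=4,interpolation=cv2.INTER_CUBIC);g=cv2.resize(im,None,fx=4,fy=4,interpolation=cv2.INTER_CUBIC)
for nm,(x0,x1,y0,y1) in dict(strip=(238,256,260,282),slideedge=(250,262,250,290),post=(270,284,252,292)).items():
    T=g0[y0*4:y1*4,x0*4:x1*4];r=cv2.matchTemplate(g[:, :1600],T,cv2.TM_CCOEFF_NORMED);_,v,_,l=cv2.minMaxLoc(r);print(nm,v,l[0]/4-x0,l[1]/4-y0)
w=read_camera("wrist");print("tip px wrist",proj(w,p-[0,0,.025]),"push home px",proj(w,[.41893,.29751,.05]))
o=np.array([.41712,.2786]);an=np.radians(-95.46);a=np.array([np.cos(an),np.sin(an)]);n=np.array([-a[1],a[0]])
# cloud of wrist in the fixture frame
f=240/np.tan(np.radians(w["vfov"])/2);v,u=np.mgrid[0:480,0:640];z=w["z_map"]
P=np.stack([(u-w["cx"])/f*z,-(v-w["cy"])/f*z,-z],-1)@Ro.from_quat(w["rotation"]).as_matrix().T+w["xyz"];k=z>0
L=np.c_[(P[k][:,:2]-o)@a,(P[k][:,:2]-o)@n,P[k][:,2]]
b=(abs(L[:,1])<.036)&(L[:,2]>.03)&(L[:,2]<.09)&(abs(L[:,0])<.1)
H=np.histogram2d(L[b,0],L[b,2],[np.arange(-.1,.1,.01),np.arange(.03,.1,.01)])[0].astype(int);print(H)
print(w["xyz"],w["vfov"])
cv2.imwrite("pics/w3.png",w["img"][:,:,::-1])
E
```

```text
tip px top (np.float64(215.22390558073477), np.float64(267.2297269908506))
strip 0.9447953104972839 9.25 1.0
slideedge 0.89201819896698 9.25 1.0
post 0.7996381521224976 0.0 0.0
tip px wrist (np.float64(324.8494608870173), np.float64(281.90890459594834)) push home px (np.float64(322.42101265390966), np.float64(278.47742017398093))
[[   0    0    0    0    0    0    0]
 [   0    0    0    0    0    0    0]
 [   0    0    0    0    0    0    0]
 [   0    0    0    0    0    0    0]
 [   0    0    0    0    0    0    0]
 [   0    0    0    0    0    0    0]
 [ 644  741  859 1010 1724  123    0]
 [   0    0    0    0  182  230    0]
 [   1   19   23    3    0    0    0]
 [   0    0    2    2    0    0    0]
 [   0    0    0    0    0    0    0]
 [   0    0   10   21    0    0    0]
 [   0    0   12   11    0    0    0]
 [   0    0   16    0    0    0    0]
 [   0    0    0    0    0    0    0]
 [   0    0    0    0    0    0    0]
 [   0    0    0    0    0    0    0]
 [   0    0    0    0    0    0    0]
 [   0    0    0    0    0    0    0]]
[0.42518214 0.36452516 0.23927518] 61.68892073744968
```

View pics/w3.png

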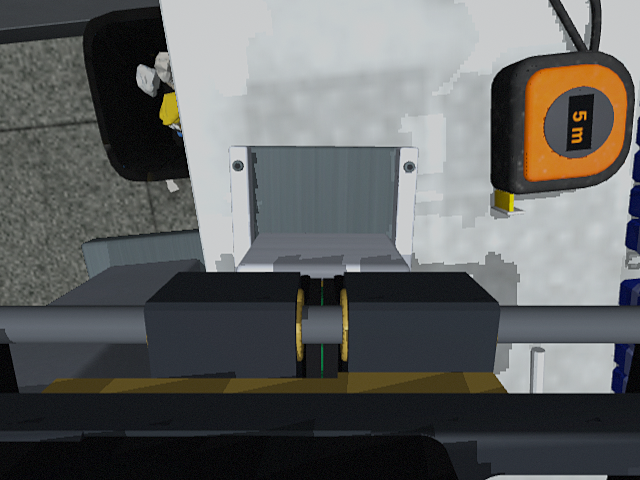

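```bash
python3 - <<'E'
from h import *
w=read_camera("wrist")
o=np.array([.41712,.2786]);an=np.radians(-95.46);a=np.array([np.cos(an),np.sin(an)]);n=np.array([-a[1],a[0]])
for u in (270,304,312,322,332):
    print(u,[(v,)+tuple((np.array([(p[:2]-o)@a,(p[:2]-o)@n,p[2]])*1000).round().astype(int).tolist()) for v in (232,240,250,260,266,270,274,278,284,292,300,310,330,350,370) for p in [px2w(w,u,v)]])
s=state();print((np.array(s["tool_pos"][:2])-o)@a)
cv2.imwrite("pics/w4.png",cv2.resize(w["img"][220:390,230:420,::-1],None,fx=3.5,fy=3.5,interpolation=cv2.INTER_CUBIC))
E
```

```text
270 [(232, -34, -31, 10), (240, -34, -28, 31), (250, -34, -25, 51), (260, -34, -23, 68), (266, -33, -23, 73), (270, -32, -23, 75), (274, -57, -12, 154), (278, -57, -12, 156), (284, -57, -11, 160), (292, -57, -11, 164), (300, -57, -10, 168), (310, -56, -10, 171), (330, -52, -10, 171), (350, -48, -10, 171), (370, -43, -10, 171)]
304 [(232, -33, -11, 10), (240, -34, -10, 30), (250, -34, -9, 51), (260, -34, -8, 68), (266, -33, -8, 74), (270, -32, -8, 74), (274, -30, -8, 75), (278, -30, -8, 81), (284, -30, -7, 87), (292, -30, -7, 97), (300, -31, -7, 105), (310, -52, -4, 162), (330, -49, -4, 165), (350, -28, -5, 136), (370, -23, -5, 138)]
312 [(232, -34, -6, 10), (240, -34, -6, 30), (250, -34, -5, 51), (260, -34, -5, 67), (266, -33, -5, 74), (270, -32, -5, 75), (274, -30, -5, 75), (278, -28, -4, 76), (284, -29, -4, 84), (292, -29, -4, 93), (300, -29, -4, 101), (310, -52, -2, 162), (330, -49, -2, 165), (350, -22, -3, 126), (370, -16, -3, 126)]
322 [(232, -34, 0, 10), (240, -34, 0, 29), (250, -34, 0, 50), (260, -34, 0, 67), (266, -33, 0, 74), (270, -32, 0, 75), (274, -30, 0, 75), (278, -28, 0, 75), (284, -13, 0, 42), (292, -13, 0, 52), (300, -12, 0, 60), (310, -52, 0, 163), (330, -49, 0, 165), (350, 14, 0, 61), (370, 26, 0, 59)]
332 [(232, -33, 6, 10), (240, -34, 5, 30), (250, -34, 5, 50), (260, -34, 4, 67), (266, -33, 4, 74), (270, -32, 4, 75), (274, -30, 4, 75), (278, -28, 4, 75), (284, -29, 4, 84), (292, -28, 4, 92), (300, -29, 3, 101), (310, -52, 2, 161), (330, -49, 2, 165), (350, -23, 3, 126), (370, -16, 3, 126)]
-0.01886121467370839
```

View pics/w4.png

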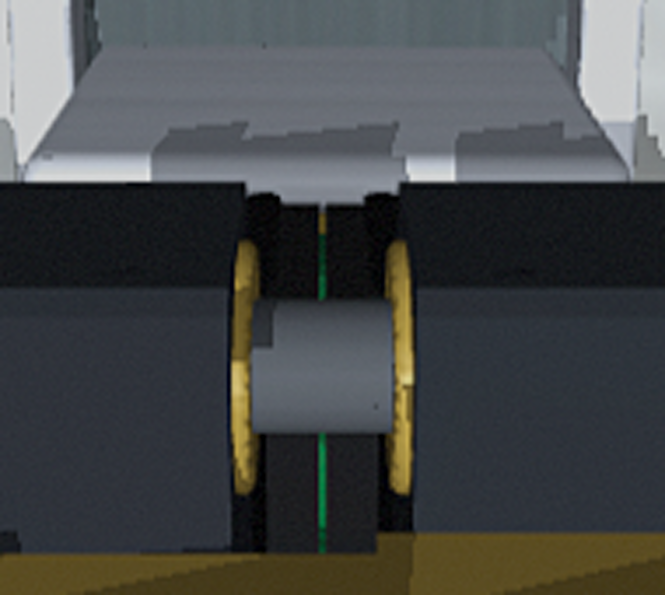

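The fingers are riding on the plate's top edge (plate outer face at −34 mm, finger rear at −29 mm, visible finger end at z≈76), so they must be set lower. Lifting, backing off, and pushing again lower.

carry_out(grip=[1, 1, 1, 1, 1, 1, 1, 1, 1, 1, 1, 1], xyz=[[0, 0, -0.05], [0, 0, -0.1], [0, 0, -0.15], [0.17, 0, 0], [0.17, 0, 0], [0, 0, 0], [0, 0, 0.18], [0, 0, 0.18], [0, 0, 0.16], [0, 0, 0], [-0.05, 0, 0], [0, 0, 0]], turn=[[0, 0, 0], [0, 0, 0], [0, 0, 0], [0, 0, 0], [0, 0, 0], [0, 0, 0], [0, 0, 0], [0, 0, 0], [0, 0, 0], [0, 0, 0], [0, 0, 0], [0, 0, 0]])

```text
clock: 10.55
tool_pos: [0.425, 0.3403, 0.0479]
tool_rot: [0.74, 0.673, 0.001, 0.0]
ft_force: [-0.4, 0.6, 0.3]
opening: 0.0003
gripper_force: 0.0
```

```bash
python3 - <<'E'
from h import *
w=read_camera("wrist")
o=np.array([.41712,.2786]);an=np.radians(-95.46);a=np.array([np.cos(an),np.sin(an)]);n=np.array([-a[1],a[0]])
for u in (312,332):
    print(u,[(v,)+tuple((np.array([(p[:2]-o)@a,(p[:2]-o)@n,p[2]])*1000).round().astype(int).tolist()) for v in range(240,310,5) for p in [px2w(w,u,v)]])
s=state();print((np.array(s["tool_pos"][:2])-o)@a,s["tool_pos"],s["ft_force"])
E
```

```text
312 [(240, -80, -4, 10), (245, -77, -4, 10), (250, -75, -4, 10), (255, -72, -4, 10), (260, -69, -4, 10), (265, -67, -4, 10), (270, -64, -5, 9), (275, -61, -5, 10), (280, -72, -4, 48), (285, -72, -3, 54), (290, -72, -3, 59), (295, -72, -3, 65), (300, -72, -3, 69), (305, -72, -3, 74)]
332 [(240, -80, 6, 9), (245, -77, 6, 10), (250, -75, 6, 10), (255, -72, 6, 10), (260, -69, 6, 10), (265, -67, 6, 10), (270, -64, 6, 10), (275, -61, 6, 10), (280, -72, 5, 48), (285, -72, 5, 54), (290, -72, 5, 59), (295, -72, 4, 64), (300, -72, 4, 70), (305, -72, 4, 74)]
-0.06246227943883286 [0.4250172  0.34059212 0.04786014] [0.69177835 0.36254853 0.14563331]
```

The fingertips sit at about TCP height (finger end seen at z≈47 with TCP at 48), so I'm now low enough; pushing.

carry_out(grip=[1, 1, 1, 1, 1, 1, 1, 1, 1, 1], xyz=[[-0.05, 0, 0.03], [-0.05, 0, 0.03], [-0.03, 0, 0], [-0.02, 0, 0], [-0.02, 0, 0], [-0.02, 0, 0], [-0.013, 0, 0], [-0.013, 0, 0], [-0.013, 0, 0], [0, 0, 0]], turn=[[0, 0, 0], [0, 0, 0], [0, 0, 0], [0, 0, 0], [0, 0, 0], [0, 0, 0], [0, 0, 0], [0, 0, 0], [0, 0, 0], [0, 0, 0]])

```text
clock: 11.85
tool_pos: [0.4211, 0.3061, 0.0376]
tool_rot: [0.74, 0.673, 0.0, 0.0]
ft_force: [-0.4, 0.8, 0.1]
opening: 0.0004
gripper_force: 0.2
```

carry_out(grip=[1, 1, 1, 1], xyz=[[-0.01, 0, 0], [-0.01, 0, 0], [-0.01, 0, 0], [0, 0, 0]], turn=[[0, 0, 0], [0, 0, 0], [0, 0, 0], [0, 0, 0]])

```text
clock: 12.35
tool_pos: [0.4212, 0.3055, 0.0378]
tool_rot: [0.74, 0.673, 0.003, -0.002]
ft_force: [1.5, 18.4, -8.8]
opening: 0.0006
gripper_force: 9.1
```

The stop is reached (18 N at TCP −27 mm, matching home). Back off, lift, and go over behind the flap, checking on the way.

carry_out(grip=[1, 1, 1, 1, 1, 1, 1, 1, 1, 1, 1, 1, 1], xyz=[[0.05, 0, 0], [0.17, 0, 0], [0, 0, 0], [0, 0, -0.4], [0, 0, -0.4], [0, 0, -0.4], [0, 0, 0], [-0.293, 0, 0], [-0.293, 0, 0], [-0.293, 0, 0], [-0.293, 0, 0], [-0.293, 0, 0], [0, 0, 0]], turn=[[0, 0, 0], [0, 0, 0], [0, 0, 0], [0, 0, 0], [0, 0, 0], [0, 0, 0], [0, 0, 0], [0, 0, 0], [0, 0, 0], [0, 0, 0], [0, 0, 0], [0, 0, 0], [0, 0, 0]])

```text
clock: 13.98
tool_pos: [0.402, 0.1132, 0.2162]
tool_rot: [0.741, 0.671, -0.001, -0.0]
ft_force: [0.2, 0.7, 0.1]
opening: 0.001
gripper_force: 0.0
```

```bash
python3 - <<'E'
from h import *
from scipy.spatial.transform import Rotation as Ro
o=np.array([.41712,.2786]);an=np.radians(-95.46);a=np.array([np.cos(an),np.sin(an)]);n=np.array([-a[1],a[0]])
s=state();p=s["tool_pos"];print("TCP fix",(p[:2]-o)@a,(p[:2]-o)@n,p[2],s["ft_force"])
for cam in("wrist","top"):
    w=read_camera(cam);f=240/np.tan(np.radians(w["vfov"])/2);v,u=np.mgrid[0:480,0:640];z=w["z_map"]
    P=np.stack([(u-w["cx"])/f*z,-(v-w["cy"])/f*z,-z],-1)@Ro.from_quat(w["rotation"]).as_matrix().T+w["xyz"];k=z>0
    L=np.c_[(P[k][:,:2]-o)@a,(P[k][:,:2]-o)@n,P[k][:,2]]
    for nm,b in(("plate",(abs(L[:,1])<.036)&(L[:,2]>.069)&(L[:,2]<.079)&(abs(L[:,0]+.02)<.05)),("flap",(abs(L[:,1])<.036)&(L[:,2]>.09)&(L[:,2]<.17)&(L[:,0]>.08)&(L[:,0]<.14))):
        if b.sum()>10:
            print(cam,nm,b.sum(),np.percentile(L[b],[3,50,97],axis=0).round(3).tolist())
            if nm=="flap":q=np.polyfit(L[b,2],L[b,0],1);print("ang",np.pi/2+np.arctan(q[0]))
E
```

```text
TCP fix 0.16611406762002348 0.0006455244695202015 0.21621342068840557 [0.24705326 0.68051573 0.12347372]
wrist flap 4015 [[0.111, -0.034, 0.094], [0.118, -0.0, 0.141], [0.124, 0.033, 0.163]]
ang 1.7230917070986695
top plate 151 [[-0.015, -0.034, 0.07], [-0.011, -0.001, 0.075], [-0.007, 0.034, 0.078]]
```

Slide plate is home (centre moved 37 mm in, hard on the stop), flap unchanged at ≈1.73 rad. Now push the flap over along its arc.

carry_out(grip=[1, 1, 1, 1, 1, 1, 1, 1, 1, 1, 1, 1, 1, 1, 1, 1, 1, 1, 1], xyz=[[0, 0, 0.253], [0, 0, 0.253], [0, 0, 0], [-0.103, 0, 0], [-0.103, 0, 0], [-0.05, 0, 0], [-0.053, 0, -0.007], [-0.067, 0, 0.006], [-0.067, 0, 0.007], [-0.069, 0, 0.03], [-0.069, 0, 0.03], [-0.057, 0, 0.046], [-0.058, 0, 0.047], [-0.04, 0, 0.063], [-0.041, 0, 0.064], [-0.016, 0, 0.046], [-0.016, 0, 0.047], [-0.013, 0, 0.05], [0, 0, 0]], turn=[[0, 0, 0], [0, 0, 0], [0, 0, 0], [0, 0, 0], [0, 0, 0], [0, 0, 0], [0, 0, 0], [0, 0, 0], [0, 0, 0], [0, 0, 0], [0, 0, 0], [0, 0, 0], [0, 0, 0], [0, 0, 0], [0, 0, 0], [0, 0, 0], [0, 0, 0], [0, 0, 0], [0, 0, 0]])

```text
clock: 16.45
tool_pos: [0.3907, -0.0067, 0.0765]
tool_rot: [0.74, 0.673, -0.0, -0.001]
ft_force: [-0.9, 0.1, 0.0]
opening: 0.0005
gripper_force: 0.0
```

I had the sign reversed: it moved away from the flap, touching nothing (0 N). Raise, return, and do the arc with the right sign.

carry_out(grip=[1, 1, 1, 1, 1, 1, 1], xyz=[[0, 0, -0.21], [0, 0, -0.21], [0, 0, 0], [0.27, 0, 0], [0.27, 0, 0], [0.27, 0, 0], [0, 0, 0]], turn=[[0, 0, 0], [0, 0, 0], [0, 0, 0], [0, 0, 0], [0, 0, 0], [0, 0, 0], [0, 0, 0]])

```text
clock: 17.32
tool_pos: [0.4019, 0.1161, 0.1392]
tool_rot: [0.738, 0.674, -0.0, -0.001]
ft_force: [0.0, 0.5, -0.6]
opening: 0.0004
gripper_force: 0.0
```

carry_out(grip=[1, 1, 1, 1, 1, 1, 1, 1, 1, 1, 1, 1, 1, 1, 1, 1], xyz=[[0.094, 0, 0], [0.094, 0, 0], [0.05, 0, 0], [0.053, 0, -0.007], [0.067, 0, 0.006], [0.067, 0, 0.007], [0.069, 0, 0.03], [0.069, 0, 0.03], [0.057, 0, 0.046], [0.058, 0, 0.047], [0.04, 0, 0.063], [0.041, 0, 0.064], [0.016, 0, 0.046], [0.016, 0, 0.047], [0.013, 0, 0.05], [0, 0, 0]], turn=[[0, 0, 0], [0, 0, 0], [0, 0, 0], [0, 0, 0], [0, 0, 0], [0, 0, 0], [0, 0, 0], [0, 0, 0], [0, 0, 0], [0, 0, 0], [0, 0, 0], [0, 0, 0], [0, 0, 0], [0, 0, 0], [0, 0, 0], [0, 0, 0]])

```text
clock: 19.32
tool_pos: [0.4135, 0.2341, 0.0751]
tool_rot: [0.74, 0.673, -0.001, -0.0]
ft_force: [-0.1, 0.4, 0.2]
opening: 0.0003
gripper_force: 0.0
```

Now press down gently.

carry_out(grip=[1, 1, 1, 1, 1], xyz=[[0, 0, 0.013], [0, 0, 0.013], [0, 0, 0.013], [0, 0, 0.013], [0, 0, 0]], turn=[[0, 0, 0], [0, 0, 0], [0, 0, 0], [0, 0, 0], [0, 0, 0]])

```text
clock: 19.95
tool_pos: [0.4145, 0.2344, 0.0701]
tool_rot: [0.74, 0.673, 0.0, 0.0]
ft_force: [-7.4, -2.7, 17.6]
opening: 0.0009
gripper_force: 8.9
```

carry_out(grip=[1, 1, 1, 1, 1, 1, 1, 1, 1, 1], xyz=[[0, 0, 0], [0, 0, -0.05], [0, 0, -0.3], [0, 0, -0.35], [0, 0, -0.35], [-0.3, 0, 0], [-0.3, 0, 0], [-0.3, 0, 0], [-0.3, 0, 0], [0, 0, 0]], turn=[[0, 0, 0], [0, 0, 0], [0, 0, 0], [0, 0, 0], [0, 0, 0], [0, 0, 0], [0, 0, 0], [0, 0, 0], [0, 0, 0], [0, 0, 0]])

```text
clock: 21.2
tool_pos: [0.397, 0.0527, 0.2256]
tool_rot: [0.741, 0.671, -0.0, 0.0]
ft_force: [0.8, 0.9, -0.6]
opening: 0.0004
gripper_force: 0.0
```

```bash
python3 - <<'E'
from h import *
from scipy.spatial.transform import Rotation as Ro
o=np.array([.41712,.2786]);an=np.radians(-95.46);a=np.array([np.cos(an),np.sin(an)]);n=np.array([-a[1],a[0]])
s=state();print(s["tool_pos"],s["ft_force"])
for cam in("wrist","top"):
    w=read_camera(cam);f=240/np.tan(np.radians(w["vfov"])/2);v,u=np.mgrid[0:480,0:640];z=w["z_map"]
    P=np.stack([(u-w["cx"])/f*z,-(v-w["cy"])/f*z,-z],-1)@Ro.from_quat(w["rotation"]).as_matrix().T+w["xyz"];k=z>0
    L=np.c_[(P[k][:,:2]-o)@a,(P[k][:,:2]-o)@n,P[k][:,2]]
    b=(abs(L[:,1])<.036)&(L[:,2]>.05)&(L[:,2]<.12)&(L[:,0]>.012)&(L[:,0]<.1)
    if b.sum()>30:
        b=b&(abs(L[:,2]-np.median(L[b,2]))<.012)
        q=np.polyfit(L[b,0],L[b,2],1);print(cam,b.sum(),"flap slope",-q[0],"z med",np.median(L[b,2]))
    b=(abs(L[:,1])<.036)&(L[:,2]>.069)&(L[:,2]<.079)&(abs(L[:,0]+.03)<.03)
    if b.sum()>10:print(cam,"plate",np.percentile(L[b,0],[3,50,97]).round(3))
cv2.imwrite("pics/t5.png",cv2.resize(w["img"][150:320,150:520,::-1],(800,368)))
E
```

```text
[0.39695249 0.05269144 0.22560243] [ 0.79577607  0.88393034 -0.5850642 ]
wrist 3494 flap slope -0.05775982967947431 z med 0.0676859001640262
top 1073 flap slope 0.0021200200810277564 z med 0.0678912013605657
top plate [-0.015 -0.011 -0.007]
```

View pics/t5.png

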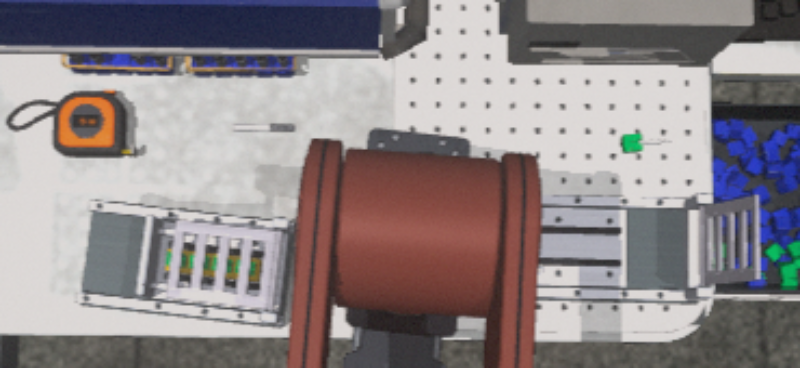

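The picture shows the flap flat over the strip at crop (215,262) (level, z≈68 mm), the end plate at (147,255) still home. The end mill, tape, cutter and empty fixture are where they were, and the arm is clear.

```bash
python3 -c "
from cell import *
print(close_job())"
```

```text
the job is handed in; nothing more can be done
None
```

The job is handed in: the loaded slide is home against its stop, its flap is pressed flat over the seated strip, the empty fixture and bystanders look unmoved in the final top-camera picture, and the robot is clear (the judge's verdict was not returned).

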